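# Weigh and dispatch a shipment of small cartons

### The job

Zero the empty scale with its round key, then set every carton from the mat side by side on the weighing plate, label up; with all of them on it, squeeze and release the trigger of the clamped scanner, then press the long key to print. Finally put all the cartons label up on the floor of the outgoing tray. Press each key firmly until it registers, but do not ram it; do not press the square key, and leave the tape, the label roll and the marker where they are.

Things in the scene. Friction and masses are not known exactly. Their poses are not given: they have to be found in the camera images.
- scale: Slim grey parcel scale, fixed, 250 (x) x 292 (y) mm. Origin at the centre of its underside on the table. Steel weighing plate: top 18 mm above the origin, spans x -49..+123 mm, y -145..+145 mm in this frame. The strip at its -x (robot) side is the key panel, its top 14 mm up, with three black membrane keys 80 mm apart along y at x = -100 mm, in any order.
- key_round_top (a point): Centre of the top face of the ROUND key (26 mm diameter): the zero key. Stands 3 mm proud of the panel. All keys go straight down, barely 0.8 mm; they are pressed from above with the closed fingertips and register at 4 N held for 0.15 s; above 40 N they break.
- key_long_top (a point): Centre of the top face of the LONG key (18 x 46 mm, long along the scale's y): the print key. Same feel as the round key.
- key_square_top (a point): Centre of the top face of the small SQUARE key (18 x 18 mm): changes units, must not be pressed.
- scanner: Gun-shaped scanner clamped on its side on a low stand, fixed, 117 mm high; origin under it on the table. The grip bar (110 x 30 x 34 mm high) lies level along x, mid-height 95 mm, free beside and above, on a thin post. Trigger blade on its +y side. The head (42 mm in x, 85 in y, 44 high) spans x +41..+83 mm, nose to +y.
- scanner_grip (a point): Where to squeeze the scanner: half-way between the back of the grip and the outer face of the released trigger, at mid-height of both (95 mm above the table), 30 mm from the trigger's hinge. Its y axis is the squeeze direction: 55 mm across released, 46 mm squeezed; its x axis runs along the grip to the head, which begins 31 mm further on.
- trigger (a joint): Scanner trigger, rad: 0 released, 0.33 fully squeezed; springs back by itself; takes about 1 to 6 N at the finger. It reads at 0.22 or more held for 0.2 s; released is below 0.05.
- tray: Grey outgoing tray, fixed, 330 (x) x 170 (y) mm outside, 20 mm high, 5 mm walls and 5 mm floor. Origin at the centre of its underside. It stands to the left or right of the scale.
- mat: Black rubber mat, fixed, 330 x 170 x 4 mm, on the other side from the tray; the cartons wait on it. Origin at the centre of its underside.
- carton1_c (a point): Centre of a small flat closed cardboard carton, 76 (x) x 52 (y) x 30 (z) mm, about 0.2 kg, white label on top (+z). Some cartons are absent in some runs.
- carton2_c (a point): Centre of a small flat closed cardboard carton, 72 (x) x 54 (y) x 34 (z) mm, about 0.2 kg, white label on top (+z). Some cartons are absent in some runs.
- carton3_c (a point): Centre of a small flat closed cardboard carton, 80 (x) x 50 (y) x 26 (z) mm, about 0.2 kg, white label on top (+z). Some cartons are absent in some runs.
- carton1: The same carton; origin at the centre of its underside.
- carton2: The same carton; origin at the centre of its underside.
- carton3: The same carton; origin at the centre of its underside.
- tape: Roll of brown tape lying flat, 80 mm across, 30 high; a bystander, to be left where it is. Origin under its centre.
- labels: Roll of white labels standing on end, 80 mm across, 50 high; a bystander, to be left where it is. Origin under its centre.
- marker: Black marker pen, 110 mm long, 14 thick; a bystander, to be left where it is. Origin under its centre.
- key_round: The round key itself; origin at the centre of its underside.
- key_long: The long key itself; origin at the centre of its underside.
- key_square: The square key itself; origin at the centre of its underside.
Not all that is in view belongs to the job. What is shaped like the carton3 but pink is not meant.

How it is judged:
By the outcome, as a careful person would: the job done as asked, in the order asked, and still so for the second after the job is handed in, with the robot touching nothing.
Of carton1, carton2, carton3 only 2 to 3 are there at a start; the rules pass over those that are not, and their reading is None.
At some moment in a run one of carton1, carton2, carton3 may be knocked a few centimetres aside while the robot is not near it.
Once in a run the grip may slacken for a moment while it holds something.
It also fails if it takes over 210 s, if anything falls off the work surface, if the arm or the gripper's body presses on something with over 40 N, if the wrist force passes 120 N, or if a joint passes its speed limit or range.

### The arm

A 7-joint arm with a two-finger parallel gripper is mounted at the origin on the work surface. World frame = base frame: x ahead of the robot, y to its left, z up, the work surface at z = 0. Lengths are in m, angles in rad, forces in N, time in s.
With the tool pointing down it reaches from about 0.425 to 0.825 m from the base axis. Payload 3.6 kg.
Tool frame: the origin (TCP) lies midway between the tips of the shut fingers; the grasp point (between the pads) lies 19 mm behind it (env.grasp_offset is the distance from the TCP to the grasp point, in m); z points along the fingers, x is the direction in which the jaws open and shut, and the axes are right-handed (so a half turn about z gives the same grasp; the last joint's range is limited). The gripper opens to 93 mm and grips with 3 to 60 N. Pads are 15 mm wide; open, the fingers measure 128 mm over their backs; the gripper's body (75 mm by 188 mm) begins 65 mm behind the grasp point.
Start: joints at [1.175, 0.615, -0.013, 1.423, 0.008, 1.103, -0.04], TCP at [0.234, -0.606, 0.198] pointing down, gripper open.
Joint ranges: [-3.12, 3.12], [-0.3, 2.06], [-1.34, 1.32], [0.26, 2.42], [-1.36, 4.5], [0.01, 1.98], [-2.84, 2.84]. Speed limits (rad/s): [2.79, 2.79, 3.14, 3.14, 3.14, 3.14, 3.14].

### API

Orientations are given as a rotation vector (axis times angle).
In Python, from plant import env, read_camera, camera_params gives the robot as it stands.
- The arm moves only by the tool jog_arm, never from a script. Its argument "deltas" is text: rows parted by semicolons, each of 7 numbers parted by spaces: the shift along the tool's x, y, z in mm, then the turn, a rotation vector about the tool's x, y, z in rad, then the opening, from -1 (shut) to 1 (fully open). A call has 1 to 12 rows; each row shifts and turns the commanded pose from where the row before left it, along the tool's axes as they then stand; what a row does not reach is not made up. A row lasts 1/8 s, in which the tool goes at most 62.5 mm and 10.7 degrees, less where a joint would pass 70% of its speed; a pose out of reach is approached as far as the arm can. A call with a gripper value outside its range is refused whole. The fingers move at their own pace and stop on an object; "squeeze" is the grip in N (left out, the last holds). Time passes only in rows, so rows that do not move let the fingers close. It gives the time, the measured TCP pose, the force and the opening at its end, in the units of the state.
- env.observe(): the state, without advancing time (a new reading comes with each control period).
- read_camera(name): name is "side" or "top" or "wrist"; returns the picture (400x640x3 uint8, red, green, blue); there is no depth.
- camera_params(name): a dict with "mtx" (3x3 intrinsics, pixels), "view" (4x4, takes a point from world to camera coordinates). Camera axes: x right, y up, looking along -z (the intrinsics and any distortion apply to the point x, -y, -z); pixel columns grow to the right and rows downward; lengths in m; the calibration is good to about 2 mm. The wrist camera is an equidistant fisheye: a pixel r from the principal point sees the ray r / f radians off the axis. A picture is of the moment at which its call begins: read the wrist's pose just before it. camera_params takes no time and is no camera call; for the wrist camera it gives the pose at the moment of the call.
- env.close_job(): hands the job in, once; it reports no verdict.
The state is a dict: "clock": time; "qpos": joint angles; "dq": joint speeds; "joint_efforts": joint torques, N m; "position": TCP position; "tool_rot": TCP orientation; "contact_force": force on the tool from outside, world axes, zero at the start; "moment": the same for the moment, N m; "grip_width": finger opening in m.
Only numpy, scipy, OpenCV 4.12 (cv2) and the standard library are available. Lean on these libraries where they do the work, as an engineer would, in place of code of your own. Each camera call takes 0.05 s, during which the arm holds its last target. There are 200 camera calls.

## Working session

There is one attempt and no reset: what is moved stays moved. The work goes in short steps, Python scripts to look and compute and a tool call to move; the robot and the scene stay as the last step left them, time stands still between calls to the robot, and variables do not carry over. Pictures are saved under pics/ and viewed, about 12 in all and at most 16, crops included, and the job is handed in when it is done.

Besides the shell and the picture viewer there is one more tool, called after "Call:" as a command line: name --argument value ..., lists and objects as JSON in quotes. jog_arm: Moves the arm, as the interface text tells. Its arguments: {"type":"object","properties":{"deltas":{"type":"string"},"squeeze":{"type":"number"}},"required":["deltas"]}

```bash
mkdir -p pics; ls; cat > h.py <<'E'
import numpy as np, cv2
from scipy.spatial.transform import Rotation as R
from plant import env, read_camera, camera_params
def snap(n,f):
    p=camera_params(n); im=read_camera(n); cv2.imwrite('pics/'+f,im[:,:,::-1]); np.save('pics/'+f+'.npy',p['view']); return im,p
def ray(n,uv,view=None):
    p=camera_params(n); K=np.array(p['mtx']); V=np.array(p['view'] if view is None else view)
    x=(uv[0]-K[0,2])/K[0,0]; y=(uv[1]-K[1,2])/K[1,1]
    if n=='wrist':
        r=np.hypot(x,y); s=np.sin(r)/r if r>1e-9 else 1; d=np.array([x*s,y*s,np.cos(r)])
    else: d=np.array([x,y,1.])
    d=d*[1,-1,-1]; Rm=V[:3,:3]
    return -Rm.T@V[:3,3], Rm.T@d
def at(n,uv,z,view=None):
    o,d=ray(n,uv,view); return o+d*(z-o[2])/d[2]
def proj(n,P,view=None):
    p=camera_params(n); K=np.array(p['mtx']); V=np.array(p['view'] if view is None else view)
    c=(V[:3,:3]@np.array(P)+V[:3,3])*[1,-1,-1]
    if n=='wrist':
        r=np.hypot(c[0],c[1]); t=np.arctan2(r,c[2]); c=np.array([c[0]/r*t,c[1]/r*t,1])
    else: c=c/c[2]
    return (K@c)[:2]
def st():
    o=env.observe(); print('t',round(o['clock'],2),'p',np.round(o['position'],4),'rv',np.round(o['tool_rot'],3),'F',np.round(o['contact_force'],1),'w',round(o['grip_width'],4)); return o
E
python3 - <<'E'
from h import *
st()
for n in('top','side','wrist'):
    im,p=snap(n,n+'0.png'); print(n,{k:(np.round(v,3).tolist() if hasattr(v,'__len__') and not isinstance(v,str) else v) for k,v in p.items()})
print(R.from_rotvec(env.observe()['tool_rot']).as_matrix().round(3))
E
```

```text
pics
t 0.0 p [ 0.234  -0.6055  0.1973] rv [-2.59   1.776  0.003] F [1.1 0.2 0.3] w 0.093
top {'mtx': [[441.515, 0.0, 315.372], [0.0, 441.515, 200.234], [0.0, 0.0, 1.0]], 'view': [[0.012, -1.0, -0.011, 0.011], [0.985, 0.01, 0.175, -0.485], [-0.175, -0.013, 0.985, -1.211], [0.0, 0.0, 0.0, 1.0]]}
side {'mtx': [[459.449, 0.0, 316.29], [0.0, 459.449, 197.668], [0.0, 0.0, 1.0]], 'view': [[-0.989, -0.15, -0.012, 0.448], [0.105, -0.744, 0.66, -0.117], [-0.108, 0.651, 0.751, -1.102], [0.0, 0.0, 0.0, 1.0]]}
wrist {'mtx': [[309.707, 0.0, 318.474], [0.0, 309.707, 201.886], [0.0, 0.0, 1.0]], 'view': [[0.359, -0.933, -0.002, -0.648], [0.9, 0.347, -0.263, 0.032], [0.246, 0.093, 0.965, -0.389], [0.0, 0.0, 0.0, 1.0]]}
[[ 0.361 -0.933 -0.001]
 [-0.933 -0.361  0.002]
 [-0.002 -0.    -1.   ]]
```

View pics/top0.png

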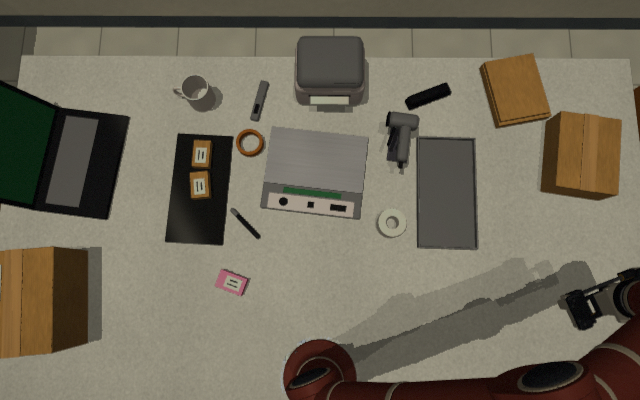

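View pics/side0.png

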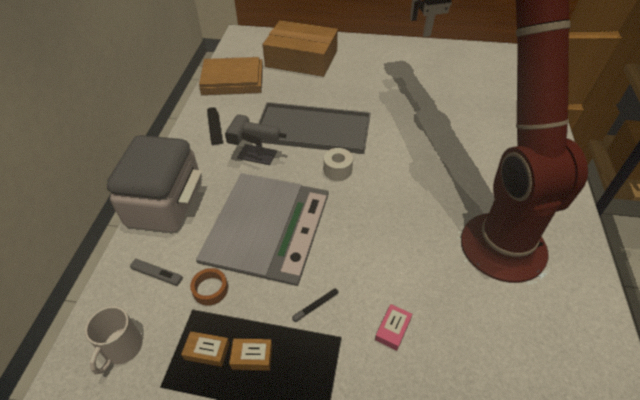

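The top view shows two brown cartons on the mat at (202,154) and (200,185). The pink look-alike is at (232,282). On the scale panel the round key is at (283,201), the square at (310,205) and the long at (338,208). The scanner is at (400,140), the tray at (447,192), and the tape, label roll and marker stand nearby. I'll enlarge to confirm and measure.

```bash
python3 - <<'E'
import cv2
a=cv2.imread('pics/top0.png')
c=cv2.resize(a[95:255,160:490],None,fx=2.4,fy=2.4,interpolation=cv2.INTER_CUBIC); cv2.imwrite('pics/c1.png',c)
from h import *
for k,uv,z in [('round',(283,201),.017),('sq',(310.5,205),.017),('long',(338,208),.017),('cA',(202,153),.03),('cB',(200,185),.03),('scTL',(272,128),.018),('scTR',(368,137),.018),('scBL',(261,209),.014),('scBR',(360,218),.014),('trTL',(417,138),.02),('trTR',(475,138),.02),('trBL',(419,248),.02),('trBR',(478,248),.02),('head',(405,120),.117),('grip',(402,150),.112)]:
    print(k,at('top',uv,z).round(3))
E
```

```text
round [0.486 0.111 0.017]
sq [0.476 0.031 0.017]
long [ 0.468 -0.049  0.017]
cA [0.625 0.351 0.03 ]
cB [0.529 0.351 0.03 ]
scTL [0.707 0.149 0.018]
scTR [ 0.682 -0.137  0.018]
scBL [0.463 0.174 0.014]
scBR [ 0.44  -0.112  0.014]
trTL [ 0.679 -0.282  0.02 ]
trTR [ 0.681 -0.452  0.02 ]
trBL [ 0.355 -0.278  0.02 ]
trBR [ 0.357 -0.444  0.02 ]
head [ 0.699 -0.228  0.117]
grip [ 0.615 -0.219  0.112]
```

View pics/c1.png

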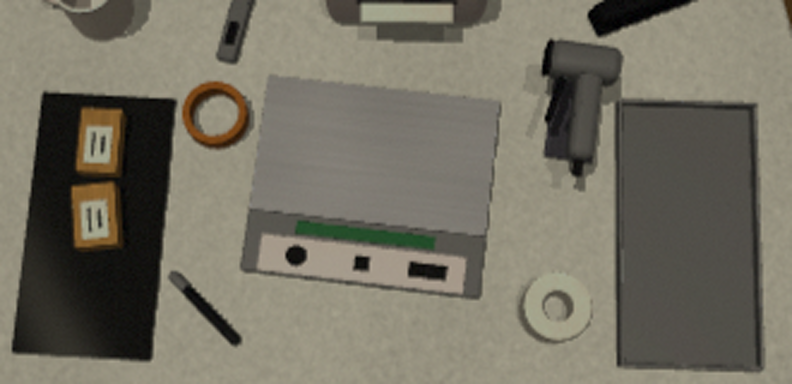

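Call:
jog_arm --deltas "0 -20 0 0 0 0.152 -1; 0 -20 0 0 0 0.152 -1; 0 -20 0 0 0 0.152 -1; -60 -15 0 0 0 0 -1; -60 -15 0 0 0 0 -1; -60 -15 0 0 0 0 -1; -60 -15 0 0 0 0 -1; -60 -15 0 0 0 0 -1; -60 -15 0 0 0 0 -1; -60 -15 0 0 0 0 -1; -60 -15 0 0 0 0 -1; -60 -15 0 0 0 0 -1"

```text
clock: 1.65
position: [0.4744, -0.0654, 0.1985]
tool_rot: [-2.122, 2.316, -0.0]
contact_force: [0.7, 0.1, -0.1]
grip_width: 0.0006
```

```bash
cat >> h.py <<'E'
def to(P,yaw=None):
    """delta in tool frame (mm) from current measured pose to world P (m), yaw of tool x in deg"""
    o=st(); M=R.from_rotvec(o['tool_rot']).as_matrix(); y=np.degrees(np.arctan2(M[1,0],M[0,0]))
    d=M.T@(np.array(P)-o['position'])*1000
    print('yaw %.1f'%y,'tool delta mm',d.round(1),'' if yaw is None else 'dyaw tool z rad %.3f'%(-np.radians((yaw-y+180)%360-180)))
E
python3 -c "
from h import *
to([.486,.111,.1],-95)"
```

```text
t 1.65 p [ 0.4744 -0.0654  0.1985] rv [-2.122  2.316 -0.   ] F [ 0.7  0.1 -0.1] w 0.0006
yaw -95.0 tool delta mm [-176.7    3.8   98.5] dyaw tool z rad -0.000
```

Call:
jog_arm --deltas "-59 1 20 0 0 0 -1; -59 1 20 0 0 0 -1; -59 2 20 0 0 0 -1; 0 0 0 0 0 0 -1; 0 0 0 0 0 0 -1"

```text
clock: 2.28
position: [0.4853, 0.1089, 0.1383]
tool_rot: [2.122, -2.315, 0.0]
contact_force: [0.1, -0.3, 0.2]
grip_width: 0.0009
```

```bash
python3 -c "
from h import *
st(); im,p=snap('wrist','w1.png'); print(proj('wrist',[.486,.111,.017]))
print(proj('wrist',env.observe()['position']))"
```

```text
t 2.27 p [0.4853 0.1089 0.1383] rv [ 2.122 -2.315  0.   ] F [ 0.1 -0.3  0.2] w 0.0009
[314.92350937 189.73805307]
[318.10739281 232.59330069]
```

View pics/w1.png

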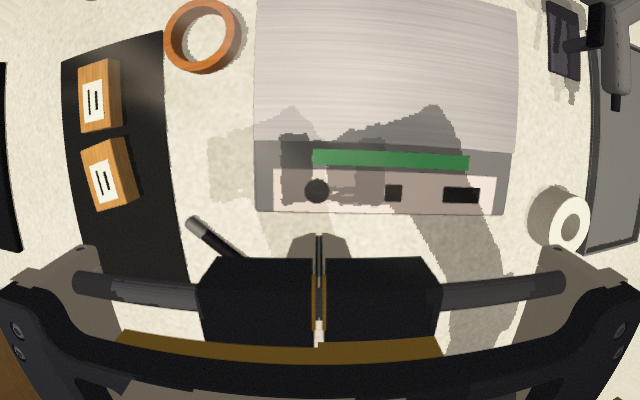

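The wrist view puts the round key at (317,190), 2 px from the prediction. The square key is at (393,193) and the long at (461,195). I'll go down on the round key.

```bash
python3 -c "
from h import *
for k,uv in [('r',(317,190)),('s',(393.5,193)),('l',(461,195))]: print(k,at('wrist',uv,.017).round(4))
to(at('wrist',(317,190),.017))"
```

```text
r [0.4855 0.1089 0.017 ]
s [0.4754 0.0299 0.017 ]
l [ 0.4665 -0.0484  0.017 ]
t 2.33 p [0.4856 0.1079 0.1386] rv [ 2.120e+00 -2.318e+00  1.000e-03] F [-0.2  0.3  0.5] w 0.0006
yaw -95.1 tool delta mm [-1.100e+00  1.000e-01  1.216e+02]
```

Call:
jog_arm --deltas "-1 0 40 0 0 0 -1; 0 0 40 0 0 0 -1; 0 0 25 0 0 0 -1; 0 0 10 0 0 0 -1; 0 0 3 0 0 0 -1; 0 0 0 0 0 0 -1; 0 0 0 0 0 0 -1"

```text
clock: 3.2
position: [0.4862, 0.1105, 0.0214]
tool_rot: [-2.121, 2.315, -0.001]
contact_force: [-0.3, 0.4, 0.1]
grip_width: 0.0006
```

Call:
jog_arm --deltas "0 0 1 0 0 0 -1; 0 0 1 0 0 0 -1; 0 0 1 0 0 0 -1; 0 0 0.7 0 0 0 -1; 0 0 0 0 0 0 -1"

```text
clock: 3.82
position: [0.4854, 0.1104, 0.0167]
tool_rot: [2.123, -2.316, -0.0]
contact_force: [-0.2, 0.0, -0.9]
grip_width: 0.0005
```

Call:
jog_arm --deltas "0 0 0.5 0 0 0 -1; 0 0 0 0 0 0 -1"

```text
clock: 4.08
position: [0.4855, 0.1104, 0.0162]
tool_rot: [2.122, -2.316, -0.0]
contact_force: [-0.2, 0.1, 0.0]
grip_width: 0.0005
```

Call:
jog_arm --deltas "0 0 0.5 0 0 0 -1; 0 0 0 0 0 0 -1"

```text
clock: 4.32
position: [0.4855, 0.1104, 0.0158]
tool_rot: [-2.123, 2.316, 0.0]
contact_force: [0.3, -0.3, 0.3]
grip_width: 0.0005
```

Call:
jog_arm --deltas "0 0 0.5 0 0 0 -1; 0 0 0 0 0 0 -1"

```text
clock: 4.58
position: [0.4855, 0.1104, 0.0152]
tool_rot: [-2.123, 2.316, 0.0]
contact_force: [0.3, 0.1, 0.0]
grip_width: 0.0004
```

Call:
jog_arm --deltas "0 0 0.5 0 0 0 -1; 0 0 0 0 0 0 -1"

```text
clock: 4.82
position: [0.4855, 0.1104, 0.0148]
tool_rot: [-2.123, 2.316, 0.0]
contact_force: [-0.5, -0.2, -0.6]
grip_width: 0.0005
```

Call:
jog_arm --deltas "0 0 0.5 0 0 0 -1; 0 0 0 0 0 0 -1"

```text
clock: 5.08
position: [0.4855, 0.1104, 0.0142]
tool_rot: [2.123, -2.316, -0.0]
contact_force: [-1.5, 0.1, 0.3]
grip_width: 0.0005
```

```bash
python3 -c "
from h import *
st(); a,_=snap('wrist','w2.png'); b,_=snap('side','s2.png')
u=proj('side',env.observe()['position']).astype(int); print(u)
c=cv2.resize(b[max(0,u[1]-45):u[1]+45,u[0]-65:u[0]+65],None,fx=4,fy=4)
d=cv2.resize(a[150:350,220:420],(360,360))
cv2.imwrite('pics/c2.png',np.hstack([c,d[:,:270]])[:,:,::-1])"
```

```text
t 5.08 p [0.4855 0.1104 0.0142] rv [ 2.123 -2.316 -0.   ] F [-1.5  0.1  0.3] w 0.0005
[295 257]
```

View pics/c2.png

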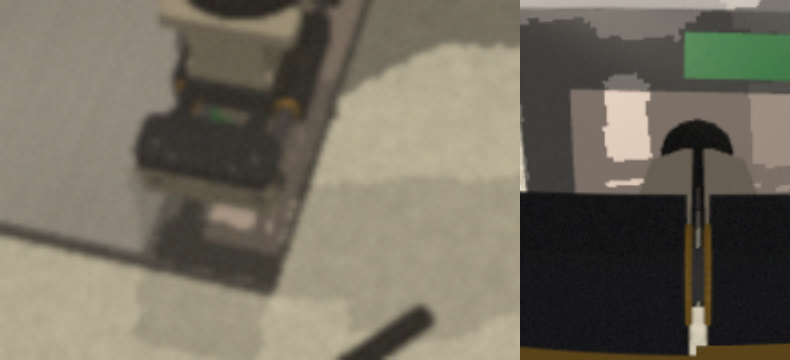

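The fingertips are above the round key (wrist crop, around 697,150) and not yet loaded, so I'll keep going down.

Call:
jog_arm --deltas "0 0 0.5 0 0 0 -1; 0 0 0 0 0 0 -1"

```text
clock: 5.42
position: [0.4854, 0.1104, 0.0138]
tool_rot: [2.123, -2.316, -0.0]
contact_force: [0.4, 0.1, 0.5]
grip_width: 0.0004
```

Call:
jog_arm --deltas "0 0 0.5 0 0 0 -1; 0 0 0 0 0 0 -1"

```text
clock: 5.68
position: [0.4855, 0.1104, 0.0132]
tool_rot: [-2.123, 2.316, 0.0]
contact_force: [-0.5, -0.9, 1.0]
grip_width: 0.0009
```

Call:
jog_arm --deltas "0 0 0.4 0 0 0 -1; 0 0 0 0 0 0 -1"

```text
clock: 5.92
position: [0.4854, 0.1104, 0.0129]
tool_rot: [2.123, -2.316, -0.0]
contact_force: [-0.5, -0.0, 0.0]
grip_width: 0.0007
```

Call:
jog_arm --deltas "0 0 0.4 0 0 0 -1; 0 0 0 0 0 0 -1"

```text
clock: 6.18
position: [0.4855, 0.1104, 0.0125]
tool_rot: [2.123, -2.316, -0.0]
contact_force: [0.2, -0.1, -0.4]
grip_width: 0.0002
```

Call:
jog_arm --deltas "0 0 0.5 0 0 0 -1; 0 0 0 0 0 0 -1"

```text
clock: 6.42
position: [0.4854, 0.1104, 0.0119]
tool_rot: [2.123, -2.316, -0.0]
contact_force: [0.1, 1.4, 0.4]
grip_width: -0.0
```

Call:
jog_arm --deltas "0 0 0.5 0 0 0 -1; 0 0 0 0 0 0 -1"

```text
clock: 6.68
position: [0.4855, 0.1104, 0.0114]
tool_rot: [2.123, -2.316, -0.0]
contact_force: [0.4, -0.0, -0.7]
grip_width: 0.0004
```

Call:
jog_arm --deltas "0 0 0.5 0 0 0 -1; 0 0 0 0 0 0 -1"

```text
clock: 6.92
position: [0.4855, 0.1104, 0.011]
tool_rot: [2.122, -2.316, -0.0]
contact_force: [-1.0, 0.6, -0.5]
grip_width: 0.0005
```

```bash
python3 -c "
from h import *
v=np.load('pics/w2.png.npy')
for z in(.008,.011,.014,.017,.020): print(z,proj('wrist',[.4985,.108,z],v).round(1),proj('wrist',[.4855,.1219,z],v).round(1), proj('wrist',[.4855,.0959,z],v).round(1))
print(proj('wrist',[.4855,.1104,.0142],v))
o=st(); print(o['joint_efforts'],o['moment'])
a,_=snap('wrist','w3.png')
cv2.imwrite('pics/c3.png',cv2.resize(a[185:265,260:380],None,fx=6,fy=6,interpolation=cv2.INTER_CUBIC)[:,:,::-1])
"
```

```text
0.008 [320.1 210. ] [300.8 230.6] [340.1 227.3]
0.011 [320.1 211.4] [300.6 232.2] [340.4 228.8]
0.014 [320.1 212.8] [300.3 233.8] [340.7 230.5]
0.017 [320.2 214.2] [300.1 235.5] [341.  232.1]
0.02 [320.2 215.7] [299.8 237.3] [341.4 233.8]
[318.14717579 232.4901018 ]
t 6.92 p [0.4855 0.1104 0.011 ] rv [ 2.122 -2.316 -0.   ] F [-1.   0.6 -0.5] w 0.0005
[ 6.03357548e-04 -3.93361652e+01  3.08723822e-01 -7.90688306e+00
  1.06336988e-02 -8.00703163e-02 -3.30988792e-05] [ 0.03878636  0.05896336 -0.01165882]
```

View pics/c3.png

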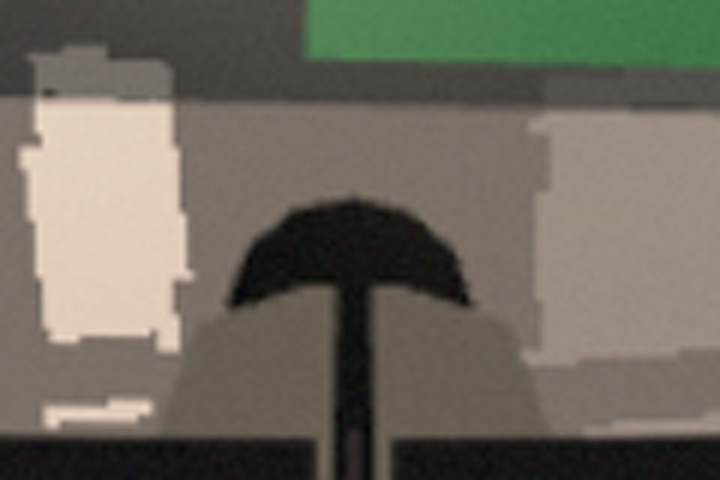

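Call:
jog_arm --deltas "0 0 0.5 0 0 0 -1; 0 0 0 0 0 0 -1"

```text
clock: 7.22
position: [0.4855, 0.1104, 0.0105]
tool_rot: [-2.122, 2.316, 0.0]
contact_force: [0.6, 0.0, 0.9]
grip_width: 0.0003
```

```bash
python3 -c "
from h import *
o=st(); print(o['joint_efforts'].round(2) if hasattr(o['joint_efforts'],'round') else o['joint_efforts'])
s,_=snap('side','s3.png')
u=proj('side',[.4855,.1104,.017]).astype(int);print(u)
c=s[u[1]-35:u[1]+25,u[0]-40:u[0]+40]
cv2.imwrite('pics/c4.png',cv2.resize(cv2.convertScaleAbs(c,alpha=1.6,beta=10),None,fx=8,fy=8,interpolation=cv2.INTER_CUBIC)[:,:,::-1])
"
```

```text
t 7.22 p [0.4855 0.1104 0.0105] rv [-2.122  2.316  0.   ] F [0.6 0.  0.9] w 0.0003
[-0.000e+00 -3.935e+01  3.100e-01 -7.890e+00  1.000e-02 -8.000e-02
 -0.000e+00]
[295 256]
```

View pics/c4.png

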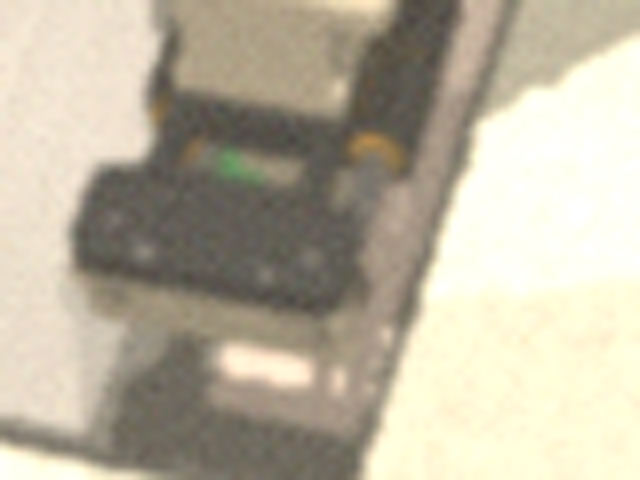

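The tip is hidden in the side view, and the joint efforts are unchanged, so there is no contact yet. I'll continue in small steps.

Call:
jog_arm --deltas "0 0 0.5 0 0 0 -1; 0 0 0 0 0 0 -1"

```text
clock: 7.52
position: [0.4855, 0.1104, 0.01]
tool_rot: [-2.122, 2.316, 0.0]
contact_force: [-0.2, -0.1, 0.5]
grip_width: 0.0003
```

Call:
jog_arm --deltas "0 0 0.5 0 0 0 -1; 0 0 0 0 0 0 -1"

```text
clock: 7.78
position: [0.4854, 0.1104, 0.0094]
tool_rot: [2.123, -2.316, -0.0]
contact_force: [-0.3, 0.5, 0.5]
grip_width: 0.0006
```

Call:
jog_arm --deltas "0 0 0.5 0 0 0 -1; 0 0 0 0 0 0 -1"

```text
clock: 8.02
position: [0.4854, 0.1104, 0.0089]
tool_rot: [2.123, -2.316, -0.0]
contact_force: [-0.3, 0.3, -0.6]
grip_width: 0.0004
```

Call:
jog_arm --deltas "0 0 0.5 0 0 0 -1; 0 0 0 0 0 0 -1"

```text
clock: 8.28
position: [0.4854, 0.1104, 0.0084]
tool_rot: [2.123, -2.316, -0.0]
contact_force: [0.9, -0.1, 0.0]
grip_width: 0.0004
```

Call:
jog_arm --deltas "0 0 0.5 0 0 0 -1; 0 0 0.3 0 0 0 -1; 0 0 0 0 0 0 -1"

```text
clock: 8.65
position: [0.4855, 0.1104, 0.0077]
tool_rot: [-2.123, 2.316, 0.0]
contact_force: [0.0, 0.1, 1.0]
grip_width: 0.0005
```

Call:
jog_arm --deltas "0 0 0.5 0 0 0 -1; 0 0 0.3 0 0 0 -1; 0 0 0 0 0 0 -1"

```text
clock: 9.02
position: [0.4855, 0.1104, 0.0069]
tool_rot: [-2.123, 2.316, 0.0]
contact_force: [0.2, 0.6, 0.7]
grip_width: 0.0008
```

```bash
python3 -c "
from h import *
o=st(); print(np.round(o['joint_efforts'],2))
# tip/key consistency: compare key back-edge row with TCP at various scene-height offsets
im,p=snap('wrist','w4.png'); s,_=snap('top','t4.png')
v=np.array(p['view']); print('cam pos',(-v[:3,:3].T@v[:3,3]).round(4))
u=proj('top',[.4855,.1104,.017]);print(u)
a=cv2.resize(im[185:265,260:380],(480,320),interpolation=cv2.INTER_CUBIC)
x,y=u.astype(int); b=cv2.resize(s[y-40:y+40,x-40:x+40],(320,320))
cv2.imwrite('pics/c5.png',np.hstack([a,b])[:,:,::-1])
"
```

```text
t 9.03 p [0.4855 0.1104 0.0069] rv [-2.123  2.316  0.   ] F [0.2 0.6 0.7] w 0.0008
[ 0.000e+00 -3.947e+01  3.100e-01 -7.740e+00  1.000e-02 -8.000e-02
 -0.000e+00]
cam pos [0.556  0.1041 0.1924]
[283.12976365 201.32986986]
```

View pics/c5.png

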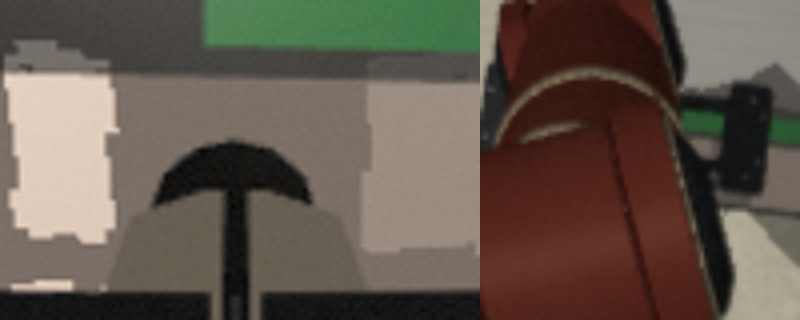

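The wrist view at (318,232) suggests the physical fingertips end above the reported TCP. Nothing is loaded yet, so I'll keep stepping down gently.

Call:
jog_arm --deltas "0 0 0.5 0 0 0 -1; 0 0 0.3 0 0 0 -1; 0 0 0 0 0 0 -1"

```text
clock: 9.5
position: [0.4855, 0.1104, 0.0061]
tool_rot: [-2.123, 2.316, 0.0]
contact_force: [-0.7, 0.7, 0.7]
grip_width: 0.0008
```

Call:
jog_arm --deltas "0 0 0.5 0 0 0 -1; 0 0 0.3 0 0 0 -1; 0 0 0 0 0 0 -1"

```text
clock: 9.88
position: [0.4855, 0.1104, 0.0053]
tool_rot: [2.122, -2.316, -0.0]
contact_force: [-0.5, -0.3, -0.1]
grip_width: 0.0004
```

Call:
jog_arm --deltas "0 0 0.5 0 0 0 -1; 0 0 0.3 0 0 0 -1; 0 0 0 0 0 0 -1"

```text
clock: 10.25
position: [0.4855, 0.1104, 0.0045]
tool_rot: [2.123, -2.316, -0.0]
contact_force: [0.0, -0.6, 0.6]
grip_width: 0.0003
```

Call:
jog_arm --deltas "0 0 0.5 0 0 0 -1; 0 0 0.3 0 0 0 -1; 0 0 0 0 0 0 -1"

```text
clock: 10.62
position: [0.4855, 0.1104, 0.0037]
tool_rot: [-2.122, 2.316, 0.0]
contact_force: [-0.7, 0.6, -0.3]
grip_width: 0.0003
```

Call:
jog_arm --deltas "0 0 0.5 0 0 0 -1; 0 0 0.3 0 0 0 -1; 0 0 0 0 0 0 -1"

```text
clock: 11.0
position: [0.4855, 0.1104, 0.0029]
tool_rot: [-2.123, 2.316, 0.0]
contact_force: [0.7, -0.6, -0.5]
grip_width: 0.0003
```

Call:
jog_arm --deltas "0 0 0.5 0 0 0 -1; 0 0 0.3 0 0 0 -1; 0 0 0 0 0 0 -1"

```text
clock: 11.38
position: [0.4855, 0.1104, 0.0021]
tool_rot: [-2.122, 2.316, 0.0]
contact_force: [0.3, -0.8, 0.9]
grip_width: 0.0002
```

Call:
jog_arm --deltas "0 0 0.5 0 0 0 -1; 0 0 0.3 0 0 0 -1; 0 0 0 0 0 0 -1"

```text
clock: 11.75
position: [0.4854, 0.1104, 0.0013]
tool_rot: [-2.123, 2.316, 0.0]
contact_force: [1.1, -0.1, -0.5]
grip_width: 0.0005
```

Call:
jog_arm --deltas "0 0 0.5 0 0 0 -1; 0 0 0.3 0 0 0 -1; 0 0 0 0 0 0 -1"

```text
clock: 12.12
position: [0.4854, 0.1104, 0.0005]
tool_rot: [2.123, -2.316, -0.0]
contact_force: [0.1, -0.1, -0.1]
grip_width: 0.0001
```

Call:
jog_arm --deltas "0 0 0.5 0 0 0 -1; 0 0 0.3 0 0 0 -1; 0 0 0 0 0 0 -1"

```text
clock: 12.5
position: [0.4855, 0.1104, -0.0003]
tool_rot: [2.123, -2.316, -0.0]
contact_force: [-0.8, 0.2, -0.5]
grip_width: 0.0004
```

```bash
python3 -c "
from h import *
o=st(); print(np.round(o['joint_efforts'],2), env.grasp_offset)"
```

```text
t 12.5 p [ 4.855e-01  1.104e-01 -3.000e-04] rv [ 2.123 -2.316 -0.   ] F [-0.8  0.2 -0.5] w 0.0004
[-0.000e+00 -3.971e+01  3.200e-01 -7.450e+00  1.000e-02 -8.000e-02
 -0.000e+00] 0.0188
```

Call:
jog_arm --deltas "0 0 0.5 0 0 0 -1; 0 0 0 0 0 0 -1"

```text
clock: 12.75
position: [0.4854, 0.1104, -0.0009]
tool_rot: [2.122, -2.316, -0.0]
contact_force: [-0.6, 0.8, -0.8]
grip_width: -0.0001
```

Call:
jog_arm --deltas "0 0 0.5 0 0 0 -1; 0 0 0 0 0 0 -1"

```text
clock: 13.0
position: [0.4854, 0.1104, -0.0014]
tool_rot: [2.122, -2.316, -0.0]
contact_force: [-0.0, 0.4, 0.5]
grip_width: 0.0004
```

Call:
jog_arm --deltas "0 0 0.5 0 0 0 -1; 0 0 0 0 0 0 -1"

```text
clock: 13.25
position: [0.4854, 0.1105, -0.0019]
tool_rot: [2.123, -2.316, -0.0]
contact_force: [-0.5, 0.2, 0.7]
grip_width: 0.0002
```

Call:
jog_arm --deltas "0 0 0.5 0 0 0 -1; 0 0 0 0 0 0 -1"

```text
clock: 13.5
position: [0.4855, 0.1104, -0.0023]
tool_rot: [2.123, -2.316, -0.0]
contact_force: [0.9, 0.6, 1.1]
grip_width: 0.0007
```

Call:
jog_arm --deltas "0 0 0.5 0 0 0 -1; 0 0 0 0 0 0 -1"

```text
clock: 13.75
position: [0.4855, 0.1104, -0.0027]
tool_rot: [-2.122, 2.316, 0.0]
contact_force: [0.1, 0.3, 1.8]
grip_width: 0.0003
```

Call:
jog_arm --deltas "0 0 0.5 0 0 0 -1; 0 0 0 0 0 0 -1"

```text
clock: 14.0
position: [0.4855, 0.1104, -0.0031]
tool_rot: [-2.122, 2.316, -0.0]
contact_force: [-1.0, -0.5, 3.7]
grip_width: 0.0003
```

Contact came at a reported z of about −2 mm, so the real fingertips sit about 19 mm behind the reported TCP. I'll press on to about 8–10 N.

Call:
jog_arm --deltas "0 0 0.5 0 0 0 -1; 0 0 0 0 0 0 -1; 0 0 0 0 0 0 -1"

```text
clock: 14.38
position: [0.4855, 0.1105, -0.0032]
tool_rot: [-2.122, 2.316, -0.0]
contact_force: [-1.6, 0.2, 7.9]
grip_width: 0.0007
```

Call:
jog_arm --deltas "0 0 0.5 0 0 0 -1; 0 0 0 0 0 0 -1; 0 0 0 0 0 0 -1"

```text
clock: 14.75
position: [0.4855, 0.1104, -0.0032]
tool_rot: [-2.122, 2.316, -0.0]
contact_force: [-2.7, -0.9, 12.2]
grip_width: 0.0007
```

Call:
jog_arm --deltas "0 0 -5 0 0 0 -1; 0 0 -50 0 0 0 -1; 0 0 -60 0 0 0 -1; -60 2 -60 0 0 0 1; -60 2 -15 0 0 0 1; -60 2 0 0 0 0 1; -60 1 0 0 0 0 1; 0 0 0 0 0 0 1; 0 0 0 0 0 0 1; 0 0 0 0 0 0 1"

```text
clock: 16.0
position: [0.4991, 0.332, 0.1697]
tool_rot: [2.118, -2.319, 0.002]
contact_force: [-0.9, -0.5, 0.5]
grip_width: 0.066
```

```bash
python3 -c "
from h import *
st(); im,p=snap('wrist','w5.png')
cv2.imwrite('pics/c6.png',cv2.resize(im[:300,180:480],None,fx=2,fy=2,interpolation=cv2.INTER_CUBIC)[:,:,::-1])
for P in([.625,.351,.03],[.529,.351,.03]): print(proj('wrist',P))"
```

```text
t 16.0 p [0.4991 0.332  0.1697] rv [ 2.118e+00 -2.319e+00  2.000e-03] F [-0.9 -0.5  0.5] w 0.066
[288.73679774  70.29077418]
[297.65159725 160.29787093]
```

View pics/c6.png

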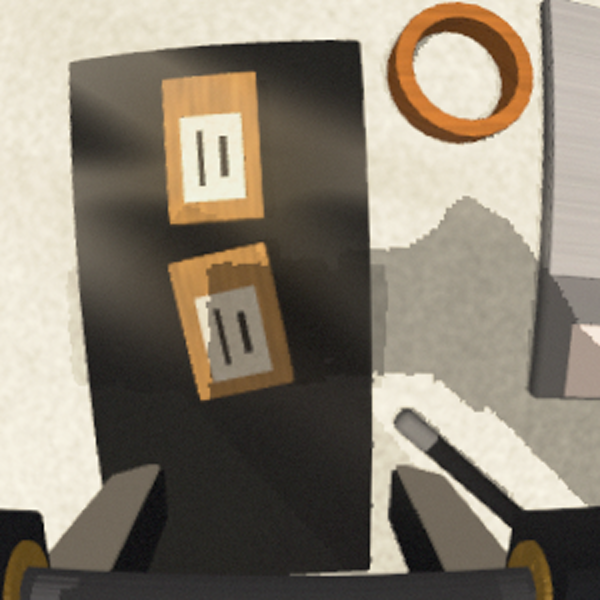

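The crop shows cartons A, centred near (213,150), and B, turned about 12° and centred near (232,322). Both are label up on the mat. The tape is at (460,70) and the marker at (440,450).

```bash
python3 -c "
from h import *
v=np.load('pics/w5.png.npy')
im=cv2.imread('pics/w5.png'); hsv=cv2.cvtColor(im,cv2.COLOR_BGR2HSV)
# white label + whole-box rectangles
m=((hsv[...,1]>70)&(hsv[...,0]<25)&(hsv[...,2]>40)).astype(np.uint8)
m[:, :255]=0; m[:,335:]=0; m[205:]=0
m=cv2.morphologyEx(m,cv2.MORPH_CLOSE,np.ones((3,3)))
cs,_=cv2.findContours(m,cv2.RETR_EXTERNAL,cv2.CHAIN_APPROX_NONE)
for c in cs:
    if cv2.contourArea(c)<800: continue
    print('contour',cv2.contourArea(c),cv2.boundingRect(c))
    for z in (.032,.036):
        P=np.array([at('wrist',q[0].astype(float),z,v)[:2] for q in c],np.float32)*1000
        (cx,cy),(w,h),a=cv2.minAreaRect(P); print(z,np.round([cx,cy,w,h,a],1))
def L(n,cr,zs):
    for z in zs:
        P=np.array([at('wrist',(180+x/2,y/2),z,v)[:2]*1000 for x,y in cr]); e=np.linalg.norm(np.roll(P,-1,0)-P,axis=1)
        d=(P[0]+P[1]-P[2]-P[3]); print(n,z,P.mean(0).round(1),e.round(1),'yaw',np.degrees(np.arctan2(d[1],d[0])).round(1))
L('A label',[(180,117),(241,113),(245,200),(186,204)],(.034,))
L('B label',[(195,297),(255,286),(272,371),(212,383)],(.034,))
print('cam',(-v[:3,:3].T@v[:3,3]).round(4))
"
```

```text
contour 8515.5 (257, 35, 76, 167)
0.032 [574.2 348.5  74.2 175.9  88.6]
0.036 [574.2 348.2  73.3 173.7  88.6]
A label 0.034 [615.3 353.7] [31.5 46.1 30.5 46.5] yaw -2.0
B label 0.034 [522.2 352.2] [31.8 45.9 32.7 46.8] yaw 5.1
cam [0.5696 0.3258 0.3552]
```

```bash
python3 -c "
from h import *
v=np.load('pics/w5.png.npy')
for n,pts in [('A',[(163,80),(255,72),(263,217),(170,224)]),('B',[(170,264),(265,243),(293,382),(203,400)])]:
  for zt in (.030,.034,.038):
    f=lambda q,z: at('wrist',(180+q[0]/2,q[1]/2),z,v)[:2]*1000
    b0,b1=f(pts[0],zt),f(pts[1],zt); g0,g1=f(pts[3],.004),f(pts[2],.004)
    print(n,zt,'back',b0.round(),b1.round(),'W',np.linalg.norm(b0-b1).round(1),'front@floor',g0.round(),g1.round(),'len',np.linalg.norm((b0+b1-g0-g1)/2).round(1),'ctr',((b0+b1+g0+g1)/4).round(1))
"
```

```text
A 0.03 back [662. 376.] [660. 328.] W 48.4 front@floor [585. 384.] [583. 331.] len 77.6 ctr [622.6 355. ]
A 0.034 back [661. 376.] [659. 328.] W 47.8 front@floor [585. 384.] [583. 331.] len 76.5 ctr [622.  354.8]
A 0.038 back [660. 375.] [658. 328.] W 47.2 front@floor [585. 384.] [583. 331.] len 75.4 ctr [621.5 354.7]
B 0.03 back [563. 382.] [568. 331.] W 51.1 front@floor [481. 377.] [487. 323.] len 81.9 ctr [524.6 353.3]
B 0.034 back [563. 381.] [568. 331.] W 50.5 front@floor [481. 377.] [487. 323.] len 81.9 ctr [524.6 353.1]
B 0.038 back [563. 381.] [568. 331.] W 49.8 front@floor [481. 377.] [487. 323.] len 82.0 ctr [524.7 352.9]
```

Call:
jog_arm --deltas "0 0 0 0 0 -0.094 1; 0 0 0 0 0 -0.093 1; 0 0 40 0 0 0 1; 0 0 40 0 0 0 1; 0 0 20 0 0 0 1; 0 0 0 0 0 0 1; 0 0 0 0 0 0 1"

```text
clock: 16.92
position: [0.4996, 0.3341, 0.071]
tool_rot: [-2.327, 2.108, -0.001]
contact_force: [0.7, 0.3, -0.0]
grip_width: 0.0928
```

```bash
python3 -c "
from h import *
to([.5246,.353,-.009],-84.5)"
```

```text
t 16.93 p [0.4996 0.3341 0.071 ] rv [-2.327e+00  2.108e+00 -1.000e-03] F [ 0.7  0.3 -0. ] w 0.0928
yaw -84.4 tool delta mm [-16.3 -26.6  80.1] dyaw tool z rad 0.003
```

Call:
jog_arm --deltas "-16 -27 0 0 0 0 1; 0 0 30 0 0 0 1; 0 0 25 0 0 0 1; 0 0 12 0 0 0 1; 0 0 6 0 0 0 1; 0 0 4 0 0 0 1; 0 0 0 0 0 0 1"

```text
clock: 17.8
position: [0.5241, 0.3532, -0.0066]
tool_rot: [-2.329, 2.107, -0.0]
contact_force: [-0.8, -0.4, -0.6]
grip_width: 0.0931
```

Call:
jog_arm --deltas "0 0 2 0 0 0 1; 0 0 0 0 0 0 1; 0 0 0 0 0 0 -1; 0 0 0 0 0 0 -1; 0 0 0 0 0 0 -1; 0 0 0 0 0 0 -1; 0 0 0 0 0 0 -1" --squeeze 20

```text
clock: 18.68
position: [0.5238, 0.353, -0.0091]
tool_rot: [-2.33, 2.108, 0.0]
contact_force: [0.2, -0.7, 0.6]
grip_width: 0.052
```

Call:
jog_arm --deltas "0 0 0 0 0 0 -1; 0 0 -20 0 0 0 -1; 0 0 -40 0 0 0 -1; 0 0 -40 0 0 0 -1; 0 0 -20 0 0 0 -1; 0 0 0 0 0 0 -1; 0 0 0 0 0 0 -1" --squeeze 30

```text
clock: 19.55
position: [0.523, 0.3523, 0.1102]
tool_rot: [2.328, -2.106, -0.001]
contact_force: [0.2, -0.3, -3.2]
grip_width: 0.0516
```

Call:
jog_arm --deltas "0 -10 0 0 0 0.1 -1; 0 -10 0 0 0 0.099 -1; 50 -10 0 0 0 0 -1; 50 -10 0 0 0 0 -1; 50 -10 0 0 0 0 -1; 50 -10 0 0 0 0 -1; 0 0 0 0 0 0 -1; 0 0 0 0 0 0 -1"

```text
clock: 20.55
position: [0.5629, 0.1513, 0.1098]
tool_rot: [2.107, -2.328, -0.003]
contact_force: [0.1, 0.9, -1.7]
grip_width: 0.052
```

```bash
python3 -c "
from h import *
to([.618,.076,.006],-95.8)"
```

```text
t 20.55 p [0.5629 0.1513 0.1098] rv [ 2.107 -2.328 -0.003] F [ 0.1  0.9 -1.7] w 0.052
yaw -95.7 tool delta mm [ 69.5 -62.5 103.6] dyaw tool z rad 0.002
```

Call:
jog_arm --deltas "35 -31 0 0 0 0 -1; 35 -31 0 0 0 0 -1; 0 0 30 0 0 0 -1; 0 0 30 0 0 0 -1; 0 0 20 0 0 0 -1; 0 0 12 0 0 0 -1; 0 0 6 0 0 0 -1; 0 0 0 0 0 0 -1; 0 0 0 0 0 0 -1"

```text
clock: 21.68
position: [0.6193, 0.0754, 0.0137]
tool_rot: [-2.108, 2.328, -0.001]
contact_force: [0.3, -0.0, -2.3]
grip_width: 0.0517
```

```bash
python3 -c "
from h import *
to([.618,.076,.006],-95.8)"
```

```text
t 21.68 p [0.6193 0.0754 0.0137] rv [-2.108e+00  2.328e+00 -1.000e-03] F [ 0.3 -0.  -2.3] w 0.0517
yaw -95.7 tool delta mm [-0.5  1.4  7.7] dyaw tool z rad 0.002
```

Call:
jog_arm --deltas "0 0 3 0 0 0 -1; 0 0 3 0 0 0 -1; 0 0 1.5 0 0 0 -1; 0 0 0 0 0 0 -1; 0 0 0 0 0 0 -1"

```text
clock: 22.3
position: [0.6186, 0.0752, 0.0054]
tool_rot: [-2.108, 2.329, -0.0]
contact_force: [0.1, -0.6, -2.4]
grip_width: 0.0517
```

Call:
jog_arm --deltas "0 0 0.7 0 0 0 -1; 0 0 0 0 0 0 -1"

```text
clock: 22.55
position: [0.6187, 0.0752, 0.0049]
tool_rot: [-2.108, 2.329, -0.0]
contact_force: [-0.3, 0.1, -1.1]
grip_width: 0.0519
```

Call:
jog_arm --deltas "0 0 0.5 0 0 0 -1; 0 0 0 0 0 0 -1"

```text
clock: 22.8
position: [0.6188, 0.0752, 0.0048]
tool_rot: [-2.108, 2.328, -0.001]
contact_force: [-1.5, 0.7, 3.2]
grip_width: 0.0521
```

Carton B is seated on the plate. I'll release it, lift, and go to carton A.

Call:
jog_arm --deltas "0 0 0 0 0 0 0.6; 0 0 0 0 0 0 0.6; 0 0 0 0 0 0 0.6; 0 0 0 0 0 0 0.6; 0 0 -20 0 0 0 0.6; 0 0 -50 0 0 0 1; 0 0 -60 0 0 0 1; -60 5 -30 0 0 0 1; -60 5 0 0 0 0 1; -60 5 0 0 0 0 1; -60 5 0 0 0 0 1; 0 0 0 0 0 0 1"

```text
clock: 24.3
position: [0.6189, 0.3207, 0.1612]
tool_rot: [-2.12, 2.315, 0.01]
contact_force: [-0.6, 0.7, -0.1]
grip_width: 0.0929
```

Call:
jog_arm --deltas "0 30 0 0 0 0 1; 0 10 0 0 0 0 1; 0 0 0 0 0 0 1"

```text
clock: 24.68
position: [0.5826, 0.3152, 0.1625]
tool_rot: [-2.108, 2.328, -0.001]
contact_force: [0.3, 0.9, -0.0]
grip_width: 0.093
```

```bash
python3 -c "
from h import *
to([.6215,.3545,-.009],-93)
im,p=snap('wrist','w6.png'); print(proj('wrist',[.6215,.3545,.034]))
cv2.imwrite('pics/c7.png',cv2.resize(im[:300],None,fx=1.2,fy=1.2)[:,:,::-1])
im,p=snap('top','t6.png')"
```

```text
t 24.68 p [0.5826 0.3152 0.1625] rv [-2.108e+00  2.328e+00 -1.000e-03] F [ 0.3  0.9 -0. ] w 0.093
yaw -95.7 tool delta mm [-42.9 -34.7 171.5] dyaw tool z rad -0.047
[275.85760505 156.36554098]
```

View pics/c7.png

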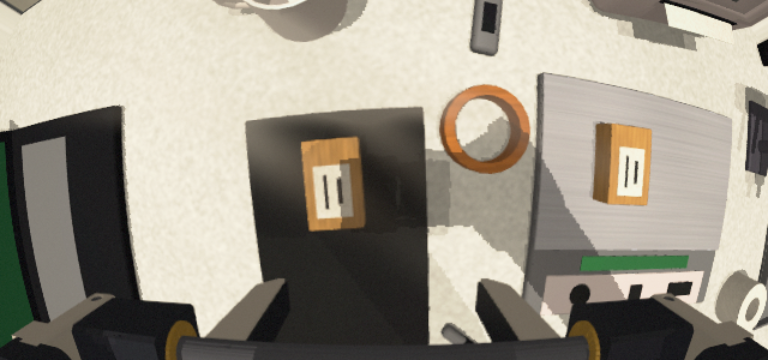

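The view shows carton A at crop (332,183), where expected, and the first carton label up on the plate at (625,165). I'll go to A.

Call:
jog_arm --deltas "-22 -17 50 0 0 -0.047 1; -22 -17 50 0 0 0 1; 0 0 40 0 0 0 1; 0 0 16 0 0 0 1; 0 0 6 0 0 0 1; 0 0 4 0 0 0 1; 0 0 0 0 0 0 1; 0 0 0 0 0 0 1"

```text
clock: 25.78
position: [0.6205, 0.3574, -0.0025]
tool_rot: [-2.161, 2.277, -0.001]
contact_force: [0.1, 0.3, -0.7]
grip_width: 0.0929
```

```bash
python3 -c "
from h import *
to([.6215,.3545,-.009],-93)"
```

```text
t 25.77 p [ 0.6205  0.3574 -0.0025] rv [-2.161e+00  2.277e+00 -1.000e-03] F [ 0.1  0.3 -0.7] w 0.0929
yaw -93.0 tool delta mm [ 2.8 -1.2  6.5] dyaw tool z rad 0.000
```

Call:
jog_arm --deltas "3 -1 3 0 0 0 1; 0 0 3 0 0 0 1; 0 0 0 0 0 0 -1; 0 0 0 0 0 0 -1; 0 0 0 0 0 0 -1; 0 0 0 0 0 0 -1; 0 0 0 0 0 0 -1; 0 0 0 0 0 0 -1; 0 0 0 0 0 0 -1" --squeeze 30

```text
clock: 26.9
position: [0.6206, 0.3542, -0.0099]
tool_rot: [-2.162, 2.278, 0.0]
contact_force: [-0.0, 0.1, -0.2]
grip_width: 0.0498
```

Call:
jog_arm --deltas "0 0 -20 0 0 0 -1; 0 0 -40 0 0 0 -1; 0 0 -40 0 0 0 -1; 0 0 -20 0 0 0.049 -1; 0 0 0 0 0 0 -1; 0 0 0 0 0 0 -1"

```text
clock: 27.65
position: [0.6196, 0.3533, 0.1091]
tool_rot: [2.105, -2.328, -0.001]
contact_force: [0.2, -0.1, -2.1]
grip_width: 0.0502
```

```bash
python3 -c "
from h import *
to([.606,-.044,.006],-95.8)"
```

```text
t 27.65 p [0.6196 0.3533 0.1091] rv [ 2.105e+00 -2.328e+00 -1.000e-03] F [ 0.2 -0.1 -2.1] w 0.0502
yaw -95.8 tool delta mm [396.5 -26.5 103.7] dyaw tool z rad 0.001
```

Call:
jog_arm --deltas "57 -4 0 0 0 0 -1; 57 -4 0 0 0 0 -1; 57 -4 0 0 0 0 -1; 57 -4 0 0 0 0 -1; 57 -4 0 0 0 0 -1; 57 -4 0 0 0 0 -1; 54 -3 0 0 0 0 -1; 0 0 0 0 0 0 -1; 0 0 30 0 0 0 -1; 0 0 30 0 0 0 -1; 0 0 20 0 0 0 -1; 0 0 0 0 0 0 -1"

```text
clock: 29.15
position: [0.605, -0.0416, 0.0273]
tool_rot: [2.105, -2.326, -0.008]
contact_force: [-0.2, 0.0, -2.5]
grip_width: 0.05
```

```bash
python3 -c "
from h import *
to([.606,-.044,.0046],-95.8)"
```

```text
t 29.15 p [ 0.605  -0.0416  0.0273] rv [ 2.105 -2.326 -0.008] F [-0.2  0.  -2.5] w 0.05
yaw -95.7 tool delta mm [ 2.3 -1.4 22.7] dyaw tool z rad 0.002
```

Call:
jog_arm --deltas "2 -1 10 0 0 0 -1; 0 0 7 0 0 0 -1; 0 0 4 0 0 0 -1; 0 0 1 0 0 0 -1; 0 0 0 0 0 0 -1; 0 0 0 0 0 0 -1"

```text
clock: 29.9
position: [0.6085, -0.0449, 0.0083]
tool_rot: [-2.106, 2.33, -0.001]
contact_force: [-0.4, -0.1, -2.6]
grip_width: 0.05
```

Call:
jog_arm --deltas "0 0 0.7 0 0 0 -1; 0 0 0 0 0 0 -1"

```text
clock: 30.15
position: [0.6083, -0.0449, 0.0074]
tool_rot: [-2.106, 2.331, -0.0]
contact_force: [-1.0, -0.5, -2.0]
grip_width: 0.0498
```

Call:
jog_arm --deltas "0 0 1 0 0 0 -1; 0 0 1 0 0 0 -1; 0 0 0 0 0 0 -1"

```text
clock: 30.52
position: [0.6081, -0.0449, 0.0052]
tool_rot: [2.106, -2.331, -0.0]
contact_force: [-0.8, -0.1, -2.1]
grip_width: 0.0498
```

Call:
jog_arm --deltas "0 0 0.7 0 0 0 -1; 0 0 0 0 0 0 -1"

```text
clock: 30.78
position: [0.6082, -0.0449, 0.0046]
tool_rot: [2.106, -2.331, -0.0]
contact_force: [0.6, -1.4, -2.6]
grip_width: 0.0499
```

Call:
jog_arm --deltas "0 0 0.6 0 0 0 -1; 0 0 0 0 0 0 -1"

```text
clock: 31.02
position: [0.6083, -0.0449, 0.0041]
tool_rot: [-2.106, 2.331, -0.0]
contact_force: [0.1, -0.6, -2.4]
grip_width: 0.0497
```

Call:
jog_arm --deltas "0 0 0.5 0 0 0 -1; 0 0 0 0 0 0 -1"

```text
clock: 31.28
position: [0.6083, -0.0449, 0.004]
tool_rot: [-2.106, 2.331, -0.0]
contact_force: [-0.5, -0.4, 2.6]
grip_width: 0.05
```

Call:
jog_arm --deltas "0 0 0.4 0 0 0 -1; 0 0 0 0 0 0 -1"

```text
clock: 31.52
position: [0.6084, -0.0449, 0.0041]
tool_rot: [-2.106, 2.331, -0.0]
contact_force: [-2.2, -0.6, 5.8]
grip_width: 0.0498
```

Call:
jog_arm --deltas "0 0 0 0 0 0 0.5; 0 0 0 0 0 0 0.5; 0 0 0 0 0 0 0.5; 0 0 0 0 0 0 0.5; 0 0 -20 0 0 0 0.6; 0 0 -58 0 0 0 1; 0 0 -60 0 0 0 1; 0 0 -58 0 0 0 1; 57 10 0 0 0 0 1; 57 10 0 0 0 0 1; 55 11 0 0 0 0 1; 0 0 0 0 0 0 1"

```text
clock: 33.02
position: [0.5574, -0.2175, 0.199]
tool_rot: [2.09, -2.34, 0.003]
contact_force: [0.3, -0.4, 0.6]
grip_width: 0.0929
```

Call:
jog_arm --deltas "0 0 0 0 0 0 1; 0 0 0 0 0 0 1"

```text
clock: 33.28
position: [0.5611, -0.2075, 0.1991]
tool_rot: [-2.11, 2.326, 0.001]
contact_force: [0.1, 0.7, 0.0]
grip_width: 0.0931
```

```bash
python3 -c "
from h import *
st(); im,p=snap('wrist','w7.png')
cv2.imwrite('pics/c8.png',cv2.resize(im[:300,100:500],None,fx=2,fy=2,interpolation=cv2.INTER_CUBIC)[:,:,::-1])
v=p['view'];print(proj('wrist',[.63,-.22,.112]))"
```

```text
t 33.27 p [ 0.5611 -0.2075  0.1991] rv [-2.110e+00  2.326e+00  1.000e-03] F [0.1 0.7 0. ] w 0.0931
[324.52157676 120.87126414]
```

View pics/c8.png

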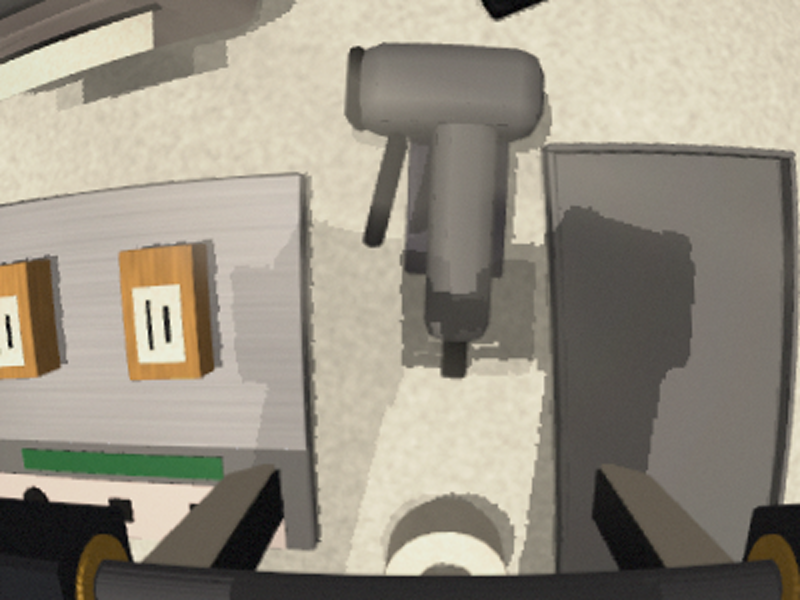

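The crop shows the scanner head at (450,90), the grip bar from (468,125) to (457,335), and the trigger blade from its hinge at (400,137) to its tip at (373,245). Both cartons on the plate are label up.

```bash
python3 -c "
from h import *
v=np.load('pics/w7.png.npy')
f=lambda q,z: (at('wrist',(100+q[0]/2,q[1]/2),z,v)[:2]*1000).round(1)
for n,q,z in [('headL',(365,130),.105),('headR',(525,135),.105),('barL top',(438,140),.100),('barR top',(500,140),.100),('barL end',(428,300),.1),('barR end',(490,300),.1),('barendC',(457,335),.095),('trig hinge',(398,137),.095),('trig tip out',(366,240),.095),('trig mid outer',(381,185),.095)]: print(n,f(q,z))
"
```

```text
headL [ 684.9 -187.8]
headR [ 675.8 -258.6]
barL top [ 677.4 -219.7]
barR top [ 675.  -247.7]
barL end [ 604.2 -207.8]
barR end [ 601.5 -236.3]
barendC [ 585.8 -219.7]
trig hinge [ 681.6 -201.6]
trig tip out [ 634.9 -181.9]
trig mid outer [ 659.8 -191.6]
```

Call:
jog_arm --deltas "0 0 0 0 0 0.054 1; 0 0 0 0 0 0 1; 0 0 0 0 0 0 1"

```text
clock: 33.7
position: [0.5606, -0.2091, 0.1991]
tool_rot: [-2.045, 2.385, 0.0]
contact_force: [1.2, -0.5, 0.4]
grip_width: 0.0928
```

```bash
python3 -c "
from h import *
to([.650,-.217,.060],-98.7)"
```

```text
t 33.7 p [ 0.5606 -0.2091  0.1991] rv [-2.045  2.385  0.   ] F [ 1.2 -0.5  0.4] w 0.0928
yaw -98.8 tool delta mm [ -5.8 -89.6 139.1] dyaw tool z rad -0.001
```

Call:
jog_arm --deltas "-3 -45 0 0 0 0 1; -3 -44 0 0 0 0 1; 0 0 0 0 0 0 1; 0 0 40 0 0 0 1; 0 0 30 0 0 0 1; 0 0 0 0 0 0 1; 0 0 0 0 0 0 1"

```text
clock: 34.58
position: [0.6497, -0.2181, 0.1307]
tool_rot: [-2.042, 2.386, -0.003]
contact_force: [-0.3, 0.4, 0.5]
grip_width: 0.0929
```

```bash
python3 -c "
from h import *
to([.650,-.217,.060],-98.7)
im,p=snap('wrist','w8.png')
cv2.imwrite('pics/c9.png',cv2.resize(im[100:340,200:440],None,fx=2.5,fy=2.5,interpolation=cv2.INTER_CUBIC)[:,:,::-1])"
```

```text
t 34.58 p [ 0.6497 -0.2181  0.1307] rv [-2.042  2.386 -0.003] F [-0.3  0.4  0.5] w 0.0929
yaw -98.9 tool delta mm [-1.1  0.1 70.7] dyaw tool z rad -0.003
```

View pics/c9.png

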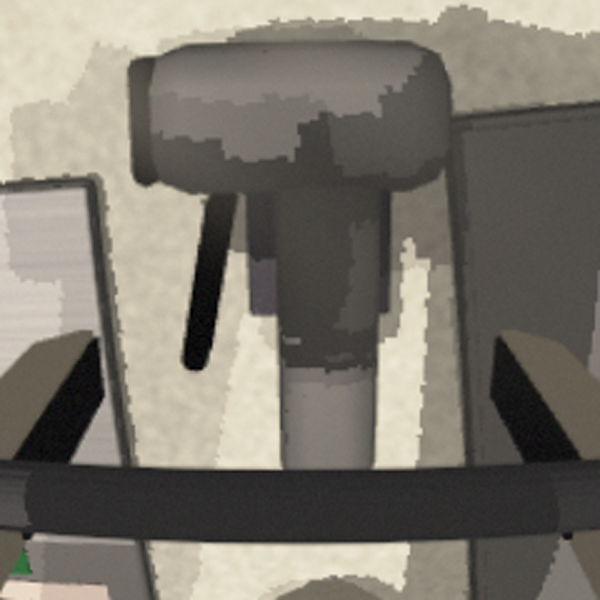

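The trigger at (200,300) and the bar at (330,280) lie between the two open fingers, so I'll go down.

Call:
jog_arm --deltas "-1 0 30 0 0 0 1; 0 0 20 0 0 0 1; 0 0 12 0 0 0 1; 0 0 8 0 0 0 1; 0 0 0 0 0 0 1; 0 0 0 0 0 0 0.3; 0 0 0 0 0 0 0.3; 0 0 0 0 0 0 0.3" --squeeze 12

```text
clock: 35.62
position: [0.6496, -0.2168, 0.0596]
tool_rot: [-2.042, 2.387, -0.001]
contact_force: [-0.0, -0.1, 0.9]
grip_width: 0.0675
```

Call:
jog_arm --deltas "0 0 0 0 0 0 -0.05; 0 0 0 0 0 0 -0.05; 0 0 0 0 0 0 -0.05; 0 0 0 0 0 0 -0.05; 0 0 0 0 0 0 -0.05; 0 0 0 0 0 0 -0.05"

```text
clock: 36.38
position: [0.6485, -0.2193, 0.059]
tool_rot: [2.04, -2.385, 0.003]
contact_force: [-2.0, -4.1, -1.0]
grip_width: 0.0453
```

Call:
jog_arm --deltas "0 0 0 0 0 0 -0.1; 0 0 0 0 0 0 -0.1; 0 0 0 0 0 0 -0.1; 0 0 0 0 0 0 -0.1; 0 0 0 0 0 0 -0.1; 0 0 0 0 0 0 -0.1"

```text
clock: 37.12
position: [0.6485, -0.2193, 0.059]
tool_rot: [2.04, -2.385, 0.003]
contact_force: [-1.5, -5.7, -0.3]
grip_width: 0.0458
```

The jaws stopped at 45.8 mm, against 46 mm for a full squeeze, and held for over 0.75 s. I'll release and lift.

Call:
jog_arm --deltas "0 0 0 0 0 0 1; 0 0 0 0 0 0 1; 0 0 0 0 0 0 1; 0 0 0 0 0 0 1; 0 0 0 0 0 0 1; 0 0 0 0 0 0 1; 0 0 -20 0 0 0 1; 0 0 -50 0 0 0 1; 0 0 -60 0 0 0 1; 0 0 0 0 0 0 1; 0 0 0 0 0 0 1"

```text
clock: 38.5
position: [0.6488, -0.2166, 0.1888]
tool_rot: [2.042, -2.387, -0.001]
contact_force: [-0.1, 0.3, -0.2]
grip_width: 0.093
```

```bash
python3 -c "
from h import *
to([.467,-.0484,.12],-95.8)
im,p=snap('wrist','w9.png')
cv2.imwrite('pics/c10.png',cv2.resize(im[:300,50:450],None,fx=2,fy=2,interpolation=cv2.INTER_CUBIC)[:,:,::-1])"
```

```text
t 38.5 p [ 0.6488 -0.2166  0.1888] rv [ 2.042e+00 -2.387e+00 -1.000e-03] F [-0.1  0.3 -0.2] w 0.093
yaw -98.9 tool delta mm [-138.1  205.6   69. ] dyaw tool z rad -0.054
```

View pics/c10.png

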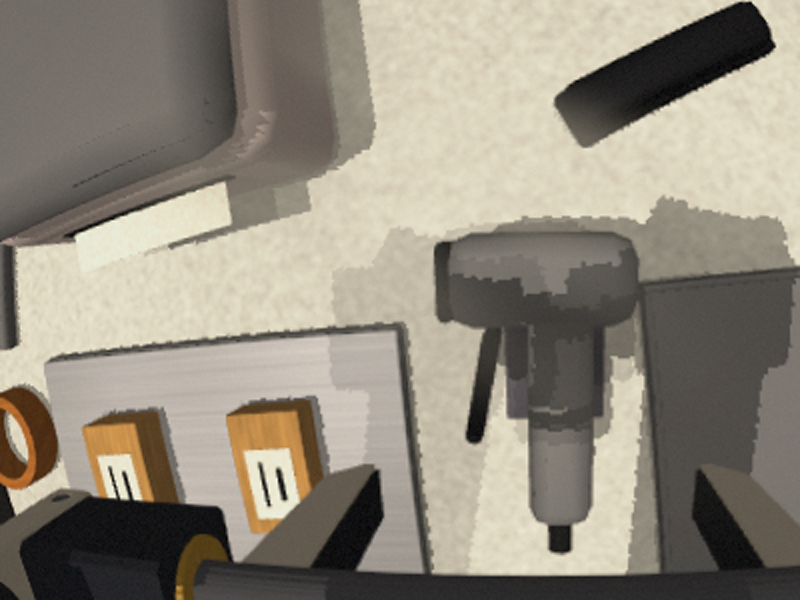

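The trigger at (485,385) has sprung back, and both cartons are still on the plate. Next is the long key.

Call:
jog_arm --deltas "0 0 0 0 0 -0.054 -1; -35 51 0 0 0 0 -1; -35 51 0 0 0 0 -1; -34 51 0 0 0 0 -1; -34 51 20 0 0 0 -1; 0 0 40 0 0 0 -1; 0 0 0 0 0 0 -1; 0 0 0 0 0 0 -1"

```text
clock: 39.55
position: [0.4625, -0.0606, 0.1299]
tool_rot: [2.105, -2.332, 0.0]
contact_force: [0.4, 0.2, 0.6]
grip_width: 0.0176
```

```bash
python3 -c "
from h import *
to([.467,-.0484,.003],-95.8)"
```

```text
t 39.55 p [ 0.4625 -0.0606  0.1299] rv [ 2.105 -2.332  0.   ] F [0.4 0.2 0.6] w 0.0176
yaw -95.9 tool delta mm [-12.6  -3.2 126.9] dyaw tool z rad -0.001
```

Call:
jog_arm --deltas "-12 -3 0 0 0 0 -1; 0 0 50 0 0 0 -1; 0 0 40 0 0 0 -1; 0 0 25 0 0 0 -1; 0 0 10 0 0 0 -1; 0 0 0 0 0 0 -1; 0 0 0 0 0 0 -1"

```text
clock: 40.42
position: [0.4672, -0.0484, 0.0058]
tool_rot: [-2.105, 2.33, -0.003]
contact_force: [0.4, 0.2, 0.5]
grip_width: 0.0005
```

Call:
jog_arm --deltas "0 0 1 0 0 0 -1; 0 0 1 0 0 0 -1; 0 0 1 0 0 0 -1; 0 0 0 0 0 0 -1"

```text
clock: 40.92
position: [0.4659, -0.0484, 0.0017]
tool_rot: [-2.106, 2.331, 0.0]
contact_force: [0.5, -0.7, -0.2]
grip_width: 0.0003
```

Call:
jog_arm --deltas "0 0 1 0 0 0 -1; 0 0 1 0 0 0 -1; 0 0 1 0 0 0 -1; 0 0 0.7 0 0 0 -1; 0 0 0 0 0 0 -1"

```text
clock: 41.55
position: [0.466, -0.0484, -0.002]
tool_rot: [2.106, -2.331, -0.0]
contact_force: [-0.7, 0.0, 0.8]
grip_width: 0.0002
```

Call:
jog_arm --deltas "0 0 0.6 0 0 0 -1; 0 0 0 0 0 0 -1"

```text
clock: 41.8
position: [0.466, -0.0484, -0.0025]
tool_rot: [-2.106, 2.331, -0.0]
contact_force: [0.1, -0.2, 0.4]
grip_width: 0.0002
```

Call:
jog_arm --deltas "0 0 0.5 0 0 0 -1; 0 0 0 0 0 0 -1"

```text
clock: 42.05
position: [0.466, -0.0484, -0.0029]
tool_rot: [-2.106, 2.331, -0.0]
contact_force: [0.0, -0.1, 3.3]
grip_width: 0.0003
```

Call:
jog_arm --deltas "0 0 0.5 0 0 0 -1; 0 0 0 0 0 0 -1"

```text
clock: 42.3
position: [0.466, -0.0484, -0.0032]
tool_rot: [-2.106, 2.331, -0.0]
contact_force: [-1.7, -0.2, 6.3]
grip_width: 0.0
```

Call:
jog_arm --deltas "0 0 0.5 0 0 0 -1; 0 0 0 0 0 0 -1; 0 0 0 0 0 0 -1"

```text
clock: 42.68
position: [0.466, -0.0484, -0.0032]
tool_rot: [-2.106, 2.331, -0.001]
contact_force: [-0.7, 0.1, 10.3]
grip_width: 0.0004
```

Call:
jog_arm --deltas "0 0 -5 0 0 0 -1; 0 0 -50 0 0 0 -1; 0 0 -60 0 0 0 0; 0 0 -40 0 0 0 0.7; 0 -40 0 0 0 0 0.7; 0 -40 0 0 0 0 0.7; 0 0 0 0 0 0 0.7; 0 0 0 0 0 0 0.7; 0 0 0 0 0 0 0.7; 0 0 0 0 0 0 0.7"

```text
clock: 43.92
position: [0.5448, -0.0564, 0.151]
tool_rot: [2.106, -2.331, -0.001]
contact_force: [0.6, -0.4, -0.3]
grip_width: 0.0755
```

```bash
python3 -c "
from h import *
to([.608,-.045,.004],-95.8)
im,p=snap('wrist','w10.png'); print('c3',proj('wrist',[.608,-.045,.044]),'c1',proj('wrist',[.619,.0755,.048]))
cv2.imwrite('pics/c11.png',cv2.resize(im[:300],None,fx=1.25,fy=1.25,interpolation=cv2.INTER_CUBIC)[:,:,::-1])"
```

```text
t 43.92 p [ 0.5448 -0.0564  0.151 ] rv [ 2.106e+00 -2.331e+00 -1.000e-03] F [ 0.6 -0.4 -0.3] w 0.0755
yaw -95.8 tool delta mm [-17.7 -61.8 147. ] dyaw tool z rad 0.000
c3 [299.09003082 129.61381382] c1 [178.17713463 135.97752343]
```

View pics/c11.png

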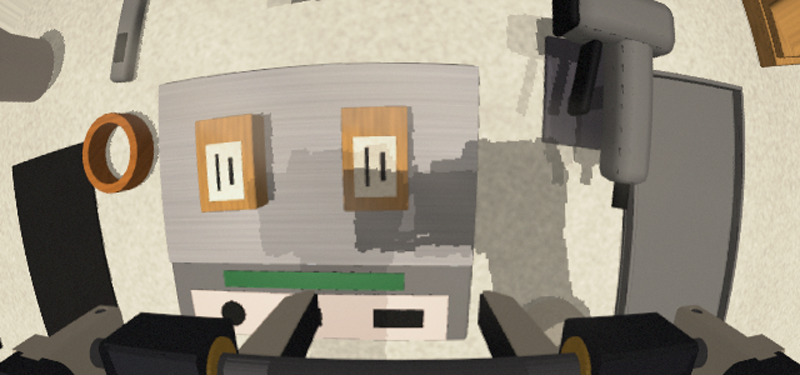

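The cartons are as placed: c3 at (375,158) and c1 at (227,163). I'll pick c3.

Call:
jog_arm --deltas "-9 -31 30 0 0 0 0.7; -9 -31 40 0 0 0 0.7; 0 0 40 0 0 0 0.7; 0 0 20 0 0 0 0.7; 0 0 10 0 0 0 0.7; 0 0 5 0 0 0 0.7; 0 0 0 0 0 0 0.7; 0 0 0 0 0 0 -1; 0 0 0 0 0 0 -1; 0 0 0 0 0 0 -1; 0 0 0 0 0 0 -1; 0 0 0 0 0 0 -1" --squeeze 30

```text
clock: 45.48
position: [0.6092, -0.0449, 0.0063]
tool_rot: [-2.106, 2.331, -0.0]
contact_force: [0.1, -0.3, 2.2]
grip_width: 0.0497
```

Call:
jog_arm --deltas "0 0 0 0 0 0 -1; 0 0 -20 0 0 0 -1; 0 0 -50 0 0 0 -1; 0 0 -60 0 0 0 -1; 0 0 -40 0 0 -0.08 -1; 0 0 0 0 0 0 -1; 0 0 0 0 0 0 -1"

```text
clock: 46.35
position: [0.6073, -0.0448, 0.1738]
tool_rot: [2.195, -2.243, -0.005]
contact_force: [-0.3, 0.3, -1.7]
grip_width: 0.0497
```

```bash
python3 -c "
from h import *
to([.57,-.37,-.008],-91)"
```

```text
t 46.35 p [ 0.6073 -0.0448  0.1738] rv [ 2.195 -2.243 -0.005] F [-0.3  0.3 -1.7] w 0.0497
yaw -91.3 tool delta mm [326.   29.3 181.9] dyaw tool z rad -0.004
```

Call:
jog_arm --deltas "54 5 0 0 0 0 -1; 54 5 0 0 0 0 -1; 54 5 0 0 0 0 -1; 54 5 0 0 0 0 -1; 54 5 0 0 0 0 -1; 56 4 0 0 0 0 -1; 0 0 0 0 0 0 -1; 0 0 0 0 0 0 -1"

```text
clock: 47.35
position: [0.5721, -0.3687, 0.1728]
tool_rot: [2.197, -2.245, -0.009]
contact_force: [0.3, 1.1, -2.5]
grip_width: 0.0497
```

```bash
python3 -c "
from h import *
to([.57,-.37,-.0067],-91)"
```

```text
t 47.35 p [ 0.5721 -0.3687  0.1728] rv [ 2.197 -2.245 -0.009] F [ 0.3  1.1 -2.5] w 0.0497
yaw -91.2 tool delta mm [  2.1   1.3 179.5] dyaw tool z rad -0.004
```

Call:
jog_arm --deltas "1 0 50 0 0 0 -1; 0 0 50 0 0 0 -1; 0 0 40 0 0 0 -1; 0 0 20 0 0 0 -1; 0 0 10 0 0 0 -1; 0 0 5 0 0 0 -1; 0 0 0 0 0 0 -1; 0 0 0 0 0 0 -1"

```text
clock: 48.35
position: [0.574, -0.3717, 0.0023]
tool_rot: [-2.197, 2.245, -0.004]
contact_force: [-0.0, 0.1, -2.4]
grip_width: 0.0496
```

Call:
jog_arm --deltas "0 0 1 0 0 0 -1; 0 0 1 0 0 0 -1; 0 0 1 0 0 0 -1; 0 0 0 0 0 0 -1"

```text
clock: 48.85
position: [0.573, -0.3711, -0.0022]
tool_rot: [2.198, -2.245, -0.001]
contact_force: [-0.5, -0.6, -2.7]
grip_width: 0.0498
```

Call:
jog_arm --deltas "0 0 1 0 0 0 -1; 0 0 1 0 0 0 -1; 0 0 1 0 0 0 -1; 0 0 0.6 0 0 0 -1; 0 0 0 0 0 0 -1"

```text
clock: 49.48
position: [0.5731, -0.3711, -0.0057]
tool_rot: [-2.198, 2.245, 0.0]
contact_force: [-0.5, -0.2, -2.2]
grip_width: 0.0498
```

Call:
jog_arm --deltas "0 0 0.7 0 0 0 -1; 0 0 0 0 0 0 -1"

```text
clock: 49.72
position: [0.5731, -0.3711, -0.0064]
tool_rot: [-2.198, 2.245, 0.0]
contact_force: [-0.2, -0.1, -2.3]
grip_width: 0.05
```

Call:
jog_arm --deltas "0 0 0.5 0 0 0 -1; 0 0 0 0 0 0 -1"

```text
clock: 49.98
position: [0.5732, -0.3712, -0.0067]
tool_rot: [-2.198, 2.245, -0.0]
contact_force: [-0.3, 0.5, -0.4]
grip_width: 0.05
```

Call:
jog_arm --deltas "0 0 0.4 0 0 0 -1; 0 0 0 0 0 0 0.5; 0 0 0 0 0 0 0.5; 0 0 0 0 0 0 0.5; 0 0 0 0 0 0 0.5; 0 0 -20 0 0 0 0.5; 0 0 -60 0 0 0 0.5; 0 0 -60 0 0 0 0.7; 0 0 -45 0 0 0 0.7; 0 0 0 0 0 0.08 0.7; 0 0 0 0 0 0 0.7; 0 0 0 0 0 0 0.7"

```text
clock: 51.48
position: [0.5727, -0.3708, 0.1776]
tool_rot: [2.108, -2.329, -0.002]
contact_force: [0.1, 0.1, -1.1]
grip_width: 0.0792
```

```bash
python3 -c "
from h import *
to([.6187,.0752,.0049],-95.8)"
```

```text
t 51.48 p [ 0.5727 -0.3708  0.1776] rv [ 2.108e+00 -2.329e+00 -2.000e-03] F [ 0.1  0.1 -1.1] w 0.0792
yaw -95.7 tool delta mm [-448.3   -1.4  172.9] dyaw tool z rad 0.001
```

Call:
jog_arm --deltas "-56 0 0 0 0 0 0.7; -56 0 0 0 0 0 0.7; -56 0 0 0 0 0 0.7; -56 0 0 0 0 0 0.7; -56 0 0 0 0 0 0.7; -56 0 0 0 0 0 0.7; -56 -1 0 0 0 0 0.7; -56 0 0 0 0 0 0.7; 0 0 0 0 0 0 0.7; 0 0 0 0 0 0 0.7"

```text
clock: 52.72
position: [0.619, 0.0736, 0.1771]
tool_rot: [2.105, -2.329, 0.0]
contact_force: [-0.0, -0.5, 0.1]
grip_width: 0.0788
```

```bash
python3 -c "
from h import *
to([.6187,.0752,.0049],-95.8)
a,_=snap('top','t11.png'); b,_=snap('side','s11.png')
cv2.imwrite('pics/c12.png',np.hstack([cv2.resize(a[90:270,150:500],(350,180)),cv2.resize(b[90:390,150:400],(216,260))[:180]])[:,:,::-1])"
```

```text
t 52.73 p [0.619  0.0736 0.1771] rv [ 2.105 -2.329  0.   ] F [-0.  -0.5  0.1] w 0.0788
yaw -95.8 tool delta mm [ -1.8   0.3 172.2] dyaw tool z rad 0.000
```

```bash
python3 -c "
from h import *
im,p=snap('wrist','w12.png'); print('pred',proj('wrist',[.6187,.0752,.048]))
h=cv2.cvtColor(im,cv2.COLOR_RGB2HSV); m=((h[...,1]>100)&(h[...,0]>8)&(h[...,0]<25)&(h[...,2]>60)).astype(np.uint8); m[225:]=0
n,l,s,c=cv2.connectedComponentsWithStats(cv2.morphologyEx(m,cv2.MORPH_CLOSE,np.ones((5,5))))
for i in range(1,n):
  if s[i,4]>300: print(s[i],c[i].round(), at('wrist',c[i],.045).round(3))"
```

```text
pred [314.74475377 189.10404201]
[ 616    0   24  105 1311] [632.  36.] [ 0.824 -0.456  0.045]
[ 162  130   68   67 2142] [193. 164.] [0.661 0.205 0.045]
[ 290  146   50   73 2129] [315. 177.] [0.63  0.073 0.045]
[581 161  32  54 938] [597. 186.] [ 0.584 -0.335  0.045]
```

Carton c1 is still where I placed it (blob centre 315,177). I'll pick it.

Call:
jog_arm --deltas "-2 0 50 0 0 0 0.7; 0 0 50 0 0 0 0.7; 0 0 40 0 0 0 0.7; 0 0 20 0 0 0 0.7; 0 0 9 0 0 0 0.7; 0 0 2 0 0 0 0.7; 0 0 0 0 0 0 0.7; 0 0 0 0 0 0 -1; 0 0 0 0 0 0 -1; 0 0 0 0 0 0 -1; 0 0 0 0 0 0 -1; 0 0 0 0 0 0 -1" --squeeze 30

```text
clock: 54.38
position: [0.6196, 0.076, 0.0071]
tool_rot: [2.106, -2.331, 0.001]
contact_force: [0.1, -0.3, 3.0]
grip_width: 0.0519
```

Call:
jog_arm --deltas "0 0 0 0 0 0 -1; 0 0 -20 0 0 0 -1; 0 0 -50 0 0 0 -1; 0 0 -60 0 0 0 -1; 0 0 -40 0 0 -0.08 -1; 0 0 0 0 0 0 -1; 0 0 0 0 0 0 -1"

```text
clock: 55.25
position: [0.6179, 0.0765, 0.1745]
tool_rot: [2.195, -2.243, -0.005]
contact_force: [-0.9, 0.7, -2.9]
grip_width: 0.0516
```

```bash
python3 -c "
from h import *
to([.45,-.37,-.008],-91)"
```

```text
t 55.25 p [0.6179 0.0765 0.1745] rv [ 2.195 -2.243 -0.005] F [-0.9  0.7 -2.9] w 0.0516
yaw -91.2 tool delta mm [449.9 157.4 183.3] dyaw tool z rad -0.004
```

Call:
jog_arm --deltas "50 18 0 0 0 0 -1; 50 18 0 0 0 0 -1; 50 18 0 0 0 0 -1; 50 18 0 0 0 0 -1; 50 17 0 0 0 0 -1; 50 17 0 0 0 0 -1; 50 17 0 0 0 0 -1; 50 17 0 0 0 0 -1; 50 17 0 0 0 0 -1; 0 0 0 0 0 0 -1; 0 0 0 0 0 0 -1"

```text
clock: 56.62
position: [0.4523, -0.3686, 0.1743]
tool_rot: [-2.197, 2.245, 0.008]
contact_force: [0.2, 1.4, -2.8]
grip_width: 0.0518
```

```bash
python3 -c "
from h import *
to([.45,-.37,-.006],-91)"
```

```text
t 56.62 p [ 0.4523 -0.3686  0.1743] rv [-2.197  2.245  0.008] F [ 0.2  1.4 -2.8] w 0.0518
yaw -91.2 tool delta mm [  2.1   1.6 180.3] dyaw tool z rad -0.004
```

Call:
jog_arm --deltas "1 0 50 0 0 0 -1; 0 0 50 0 0 0 -1; 0 0 40 0 0 0 -1; 0 0 20 0 0 0 -1; 0 0 10 0 0 0 -1; 0 0 5 0 0 0 -1; 0 0 0 0 0 0 -1; 0 0 0 0 0 0 -1"

```text
clock: 57.62
position: [0.4538, -0.3715, 0.0027]
tool_rot: [-2.198, 2.245, -0.003]
contact_force: [0.3, 0.2, -2.0]
grip_width: 0.0518
```

Call:
jog_arm --deltas "0 0 1 0 0 0 -1; 0 0 1 0 0 0 -1; 0 0 1 0 0 0 -1; 0 0 0 0 0 0 -1"

```text
clock: 58.12
position: [0.453, -0.3711, -0.0014]
tool_rot: [-2.198, 2.245, 0.0]
contact_force: [-0.3, -0.2, -2.2]
grip_width: 0.052
```

Call:
jog_arm --deltas "0 0 1 0 0 0 -1; 0 0 1 0 0 0 -1; 0 0 1 0 0 0 -1; 0 0 0.6 0 0 0 -1; 0 0 0 0 0 0 -1"

```text
clock: 58.75
position: [0.453, -0.3711, -0.0049]
tool_rot: [-2.198, 2.245, 0.0]
contact_force: [0.7, 1.5, -1.1]
grip_width: 0.0519
```

Call:
jog_arm --deltas "0 0 0.7 0 0 0 -1; 0 0 0 0 0 0 -1"

```text
clock: 59.0
position: [0.4531, -0.3711, -0.0056]
tool_rot: [-2.198, 2.245, 0.0]
contact_force: [-0.2, -0.8, -3.2]
grip_width: 0.0521
```

Call:
jog_arm --deltas "0 0 0.5 0 0 0 -1; 0 0 0 0 0 0 -1"

```text
clock: 59.25
position: [0.4531, -0.3711, -0.0059]
tool_rot: [-2.198, 2.245, -0.0]
contact_force: [0.3, 0.1, 0.1]
grip_width: 0.0523
```

Call:
jog_arm --deltas "0 0 0.4 0 0 0 -1; 0 0 0 0 0 0 0.5; 0 0 0 0 0 0 0.5; 0 0 0 0 0 0 0.5; 0 0 0 0 0 0 0.5; 0 0 -20 0 0 0 0.5; 0 0 -60 0 0 0 0.5; 0 0 -60 0 0 0 0.7; 0 0 -45 0 0 0 0.7; -50 0 -10 0 0 0 0.7; -60 0 0 0 0 0 0.7; -60 0 0 0 0 0 0.7"

```text
clock: 60.75
position: [0.4567, -0.1995, 0.1889]
tool_rot: [-2.196, 2.245, -0.002]
contact_force: [0.6, -0.2, -0.2]
grip_width: 0.0792
```

Call:
jog_arm --deltas "-60 0 0 0 0 0 0.7; -60 0 0 0 0 0 0.7; -60 0 0 0 0 0 0.7; 0 0 0 0 0 0 0.7; 0 0 0 0 0 0 0.7"

```text
clock: 61.38
position: [0.4604, -0.022, 0.1886]
tool_rot: [2.197, -2.245, 0.001]
contact_force: [0.5, -0.7, 0.4]
grip_width: 0.079
```

```bash
python3 -c "
from h import *
st(); a,_=snap('top','t12.png'); b,_=snap('side','s12.png')
cv2.imwrite('pics/c13.png',np.vstack([cv2.resize(a[80:300,150:550],(800,440))[:300], cv2.resize(b[90:240,180:580],(800,300))])[:,:,::-1])"
```

```text
t 61.38 p [ 0.4604 -0.022   0.1886] rv [ 2.197e+00 -2.245e+00  1.000e-03] F [ 0.5 -0.7  0.4] w 0.079
```

View pics/c13.png

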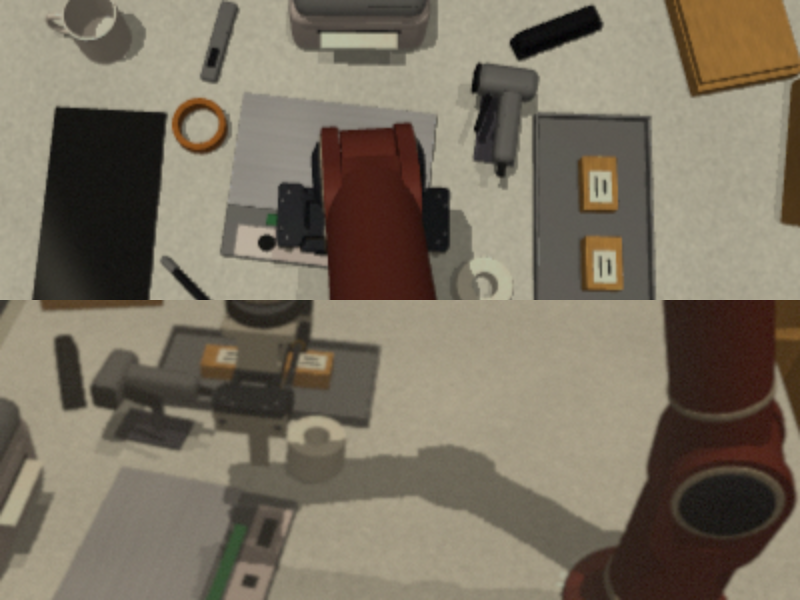

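Both cartons lie label up on the tray floor, at (600,185) and (603,263). The mat is empty, and the tape, label roll and marker have not moved. I'm handing in.

```bash
python3 -c "
from h import *
print(env.close_job()); st()"
```

```text
the job is handed in; nothing more can be done
None
the job is handed in; nothing more can be done
```

The job is done and handed in at about 61 s on the robot clock; the system reports no verdict.

- **Cartons present:** two, by grip width: carton1 (about 52 mm) and carton3 (about 50 mm). I left the pink look-alike alone.
- **Zero key:** I pressed the round key on the empty scale to about 12 N and held it.
- **Weighing:** both cartons went side by side on the plate, label up.
- **Scanner:** I squeezed the trigger with both cartons on the plate. The jaws stopped at 45.8 mm (46 mm is a full squeeze) and held for about 0.75 s. A picture afterwards showed the trigger sprung back.
- **Print key:** I pressed the long key to about 10 N. The square key was not touched.
- **Tray:** I put both cartons on the tray floor.

**Last checks:** the final top and side views show both cartons label up in the tray and the mat empty. The tape, label roll and marker look unmoved, and the gripper is clear of everything. I saw no sign of a carton being knocked aside or of the grip slackening.

**Disagreement found:** the real fingertips sat about 19 mm behind the reported TCP position; first contact with the round key came at a reported height of about −2 mm instead of +17 mm. I corrected every later height for this.

**Not directly confirmed:** I had no readout for the key presses or the scan, so these rest on the force and jaw-width readings.

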